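# Set and lock the index dial

## Task

Turn the white index dial by its black bar handle until its red mark lines up with the yellow pointer, push the orange lock pin all the way in, then swing the red-tabbed keeper right over so that it lies flat across the pin. Leave everything else on the bench where it is.

Things in the scene. Friction and masses are not known exactly. Their poses are not given: they have to be found in the camera images.
- index_face: Sloped blue face plate (236x180 mm) of a grey stand fixed to the bench, facing roughly the robot. Origin: on the dial's axis at the plate's surface. z: square out of the face, 0.42 rad (24 degrees) from vertical, leaning towards the robot; x: up the slope, away from the robot; y: left. All offsets are in this frame. A steel bridge (x 58 to 108, y -22 to 38 mm, up to z 58) carries pin and keeper.
- dial (a joint): Angle of the dial (white disc, 85 mm radius, top at z 16 mm), rad; 0 = red mark at the pointer, positive = counter-clockwise seen from above the face; travel -0.5 to 2, starts at 0.5 to 1.45. Friction 0.12 N m, stays where left. A slot in it comes under the pin only with the mark within about 0.06 rad of the pointer; else the pin stops on metal. With the pin in, the dial is locked.
- dial_grip (a point): On the dial's axis (0, 0, 46 mm) in the black bar handle, where to grip. The bar is 84 mm long, 14 mm thick, its sides upright from z 22 mm (just over the 28 mm radius hub) to z 60 mm. Site x axis: along the bar, away from the red mark's end; y: across the bar; z: along the dial's axis; turns with the dial.
- dial_mark (a point): Outer end of the red mark on the dial's rim, 83 mm from the axis, on the -x side of the dial; turns with the dial.
- pointer (a point): Tip of the fixed yellow pointer at the lower edge of the face, nearest the robot, at (-88, 0, 3) mm.
- lock_pin (a joint): Travel of the lock pin, m: 0 = pulled out (start), 0.025 = pushed fully in, straight along the face's -z. Needs about 4 N (plus damping), stays where it is left.
- pin_head (a point): Centre of the top of the pin's orange head (26 mm diameter, 11 mm thick), at (72, 0, 76) mm when out and (72, 0, 51) mm when in.
- keeper (a joint): Angle of the keeper, rad: 0 = lying flat across the pin head (stop), grows as it swings up and out to the left (+y), pi/2 = standing square to the face; starts between 1.75 and 2.4, most 2.5. Stiff hinge (0.035 N m), stays where it is left.
- keeper_hinge (a point): Hinge axis of the keeper, along the face's x, at (72, 34, 54) mm.
- keeper_tab (a point): Centre of the keeper's red tab, 62 mm from the hinge axis. The tab is a solid plate: 44 mm wide along the hinge axis, 22 mm long, 6 mm thick; two 5 mm wires 36 mm apart join it to the hinge. At keeper angle t it lies at (72, 34 - 62 cos t, 54 + 62 sin t) mm.
- masking_tape: Bystander, leave alone: roll of beige masking tape lying flat, 91 mm across, 24 mm high. Origin: centre of its underside.
- parts_carton: Bystander, leave alone: small brown carton, 60x86x45 mm. Origin: centre of its underside.
- wood_block: Bystander, leave alone: plywood block, 50x50x40 mm. Origin: centre of its underside.
- power_bank: Bystander, leave alone: flat black power bank, 50x100x16 mm. Origin: centre of its underside.
- screwdriver: Bystander, leave alone: red-handled screwdriver lying flat beside the stand, 150 mm long. Origin: centre of its underside.
- black_tape: Bystander, leave alone: roll of black tape lying flat beside the stand, 67 mm across, 19 mm high. Origin: centre of its underside.

How it is judged:
On the way, in this order (a step that is already met when the one before it is completed fails the run):
1. The dial's red mark stands at the yellow pointer, the pin not yet in (value of joint dial between -0.075 and 0.075 rad and value of joint lock_pin below 0.012 m), for 0.2 s.
2. The lock pin is pushed in, with the dial set and the keeper still open (value of joint dial between -0.075 and 0.075 rad and value of joint lock_pin above 0.0215 m and value of joint keeper above 0.6 rad), for 0.1 s.
At the end, for the whole second after the job is handed in: The dial's mark is within 0.075 rad of the pointer, the lock pin is pushed in at least 21.5 of its 25 mm, the keeper lies within 0.15 rad of flat across the pin, and the dial is at rest (value of joint dial between -0.075 and 0.075 rad and value of joint lock_pin above 0.0215 m and value of joint keeper below 0.15 rad and velocity of joint dial between -0.05 and 0.05 rad/s); the robot touches nothing.
It fails at once if A bystander is moved by more than 20 mm (distance of any of masking_tape, parts_carton, wood_block, power_bank, screwdriver, black_tape from where it was at the start of the episode above 0.02 m).
It also fails if it takes over 56 s, if anything falls off the work surface, if the arm or the gripper's body presses on something with over 40 N, if the wrist force passes 120 N, or if a joint passes its speed limit or range.

## Robot

A 7-joint arm with a two-finger parallel gripper is mounted at the origin on a cart in front of the work surface, level with it; the furniture and walls round the work are solid. World frame = base frame: x ahead of the robot, y to its left, z up, the work surface at z = 0. Lengths are in m, angles in rad, forces in N, time in s.
With the tool pointing down it reaches from about 0.425 to 0.875 m from the base axis. Payload 4.7 kg.
Tool frame: the origin (TCP) lies between the finger pads; the fingertips stand 14 mm ahead of it and the grasp point (between the pads) lies 5 mm behind it; z points along the fingers, y is the line along which they close (so a half turn about z gives the same grasp; the last joint's range is limited). The gripper opens to 87 mm and grips with 3 to 60 N. Pads are 19 mm wide; open, the fingers measure 117 mm over their backs; the gripper's body (75 mm by 190 mm) begins 51 mm behind the grasp point.
Start: joints at [1.224, 0.321, -0.07, 1.45, 0.023, 1.371, -0.057], TCP at [0.229, -0.608, 0.237] pointing down, gripper open.
Joint ranges: [-2.86, 2.86], [-0.3, 2.09], [-1.38, 1.24], [0.06, 2.45], [-1.56, 4.7], [0.09, 2.05], [-2.69, 2.69]. Speed limits (rad/s): [2.57, 2.57, 3.14, 3.14, 3.14, 3.14, 3.14].

## Interface

Orientations are given as a rotation vector (axis times angle).
In Python, from bench import ctrl gives the robot as it stands.
- The arm moves only by the tool step_arm, never from a script. Its argument "commands" is a list of rows, each an object with "travel": the shift along the tool's x, y, z in m, a list of three; "turn": the turn, a rotation vector about the tool's x, y, z in degrees, a list of three. A call has 1 to 5 rows; each row is the pose to reach, as a shift and turn from the pose commanded when the call began, along the tool's axes at that moment; what a row does not reach only later rows make up. A row lasts 1/10 s, in which the tool goes at most 50 mm and 8.59 degrees, less where a joint would pass 70% of its speed; a pose out of reach is approached as far as the arm can. A call with a gripper value outside its range is refused whole. "gripper" is the opening, from 0 (shut) to 1 (fully open), set as the call begins (left out, the last holds). The fingers move at their own pace and stop on an object; "force" is the grip in N (left out, the last holds). Time passes only in rows, so rows that repeat a pose let the fingers close. It gives the time, the measured TCP pose, the force, the opening and the grip force at its end, in the units of the state.
- ctrl.get_state(): the state, without advancing time (a new reading comes with each control period).
- ctrl.get_image(name): name is "side" or "top"; returns the picture (420x560x3 uint8, red, green, blue); there is no depth.
- ctrl.camera_model(name): a dict with "fx", "fy", "cx", "cy" (pixels), "k1" (the pictures are not rectified: a ray, as slopes to the right and down, at radius r is drawn at 1 + k1 r^2 times it, then the intrinsics apply), "R" (3x3) and "t" (3): a world point X has camera coordinates R X + t. Camera axes: x right, y down, z forward; pixel columns grow to the right and rows downward; lengths in m; the calibration is good to about 2 mm. A picture is of the moment at which its call begins. camera_model takes no time and is no camera call.
- ctrl.close_job(): hands the job in; it is judged then, once.
The state is a dict: "time": time; "joint_positions": joint angles; "qd": joint speeds; "joint_torque": joint torques, N m; "position": TCP position; "tool_rot": TCP orientation; "ft_force": force on the tool from outside, world axes, zero at the start; "torque": the same for the moment, N m; "grip_width": opening from 0.0 (shut) to 1.0 (fully open); "grip_force": force on a finger pad.
Only numpy, scipy, OpenCV 4.12 (cv2) and the standard library are available. Lean on these libraries where they do the work, as an engineer would, in place of code of your own. Each camera call takes 0.05 s, during which the arm holds its last target. There are 200 camera calls.

## Working session

There is one attempt and no reset: what is moved stays moved. The work goes in short steps, Python scripts to look and compute and a tool call to move; the robot and the scene stay as the last step left them, time stands still between calls to the robot, and variables do not carry over. Pictures are saved under pics/ and viewed, at most 10 in all, crops included, and the job is handed in when it is done.

Besides the shell and the picture viewer there is one more tool, called after "Call:" as name(argument=value, ...) on one line, values as JSON. step_arm: Moves the arm, as the interface text tells. Its arguments: {"type":"object","properties":{"commands":{"type":"array"},"gripper":{"type":"number"},"force":{"type":"number"}},"required":["commands"]}

```bash
mkdir -p pics; ls
python3 - <<'E'
from bench import ctrl
import cv2,numpy as np
for n in("side","top"):
    cv2.imwrite(f"pics/{n}0.png",ctrl.get_image(n)[:,:,::-1])
    m=ctrl.camera_model(n);print(n,{k:np.round(v,3).tolist() for k,v in m.items()})
s=ctrl.get_state();print(s["time"],s["position"],s["tool_rot"],s["grip_width"])
E
```

```text
pics
side {'fx': 380.996, 'fy': 380.996, 'cx': 286.94, 'cy': 212.286, 'k1': -0.077, 'R': [[-0.833, -0.553, 0.011], [-0.234, 0.335, -0.913], [0.501, -0.763, -0.409]], 't': [0.556, 0.19, 0.847]}
top {'fx': 492.852, 'fy': 492.852, 'cx': 283.053, 'cy': 201.262, 'k1': -0.184, 'R': [[0.048, -0.999, -0.006], [-0.975, -0.045, -0.216], [0.216, 0.016, -0.976]], 't': [0.157, 0.562, 1.204]}
0.1 [ 0.22925236 -0.60770975  0.23554624] [-3.08890990e+00 -5.63454432e-01  6.81739382e-04] 1.0044593453135011
```

View pics/side0.png

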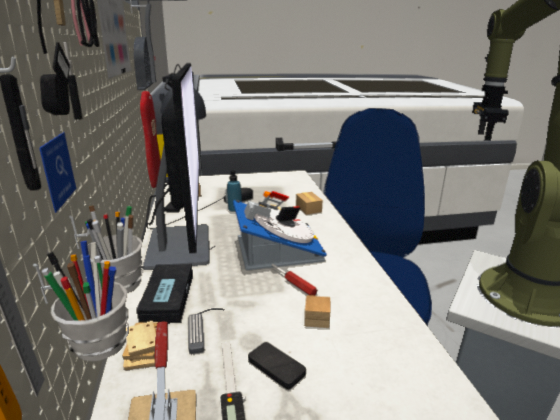

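View pics/top0.png

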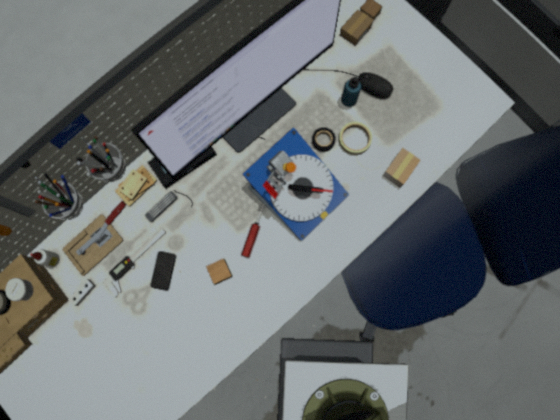

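The stand is at about (297,185) in top and (280,230) in side, with the yellow pointer at about (323,215) in top. The tape rolls are to its upper right and the screwdriver to its lower left. Next, an enlarged crop of both views.

```bash
cat > h.py <<'E'
from bench import ctrl
import cv2,numpy as np
from scipy.spatial.transform import Rotation as Ro
def ray(n,u,v):
    m=ctrl.camera_model(n);R=np.array(m["R"]);t=np.array(m["t"])
    d=np.array([(u-m["cx"])/m["fx"],(v-m["cy"])/m["fy"]]);p=d.copy()
    for _ in range(20): p=d/(1+m["k1"]*(p@p))
    return -R.T@t,R.T@np.r_[p,1]
def onz(n,u,v,z):
    c,d=ray(n,u,v);return c+d*(z-c[2])/d[2]
def tri(a,b):
    c1,d1=ray("top",*a);c2,d2=ray("side",*b)
    s=np.linalg.lstsq(np.c_[d1,-d2],c2-c1,rcond=None)[0]
    p,q=c1+d1*s[0],c2+d2*s[1];return (p+q)/2,np.linalg.norm(p-q)
def proj(n,X):
    m=ctrl.camera_model(n);p=np.array(m["R"])@X+np.array(m["t"]);p=p[:2]/p[2]
    p=p*(1+m["k1"]*(p@p));return np.r_[p[0]*m["fx"]+m["cx"],p[1]*m["fy"]+m["cy"]]
E
python3 - <<'E'
import cv2,numpy as np
t=cv2.imread("pics/top0.png");s=cv2.imread("pics/side0.png")
a=cv2.resize(t[120:245,235:360],(600,600),interpolation=cv2.INTER_CUBIC)
b=cv2.resize(s[165:290,225:350],(600,600),interpolation=cv2.INTER_CUBIC)
cv2.imwrite("pics/ta.png",a);cv2.imwrite("pics/sb.png",b)
E
```

```text
(no output)
```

View pics/ta.png

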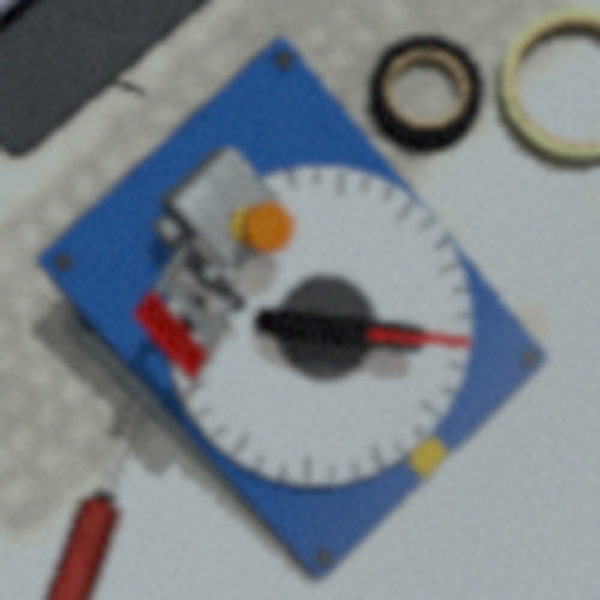

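View pics/sb.png

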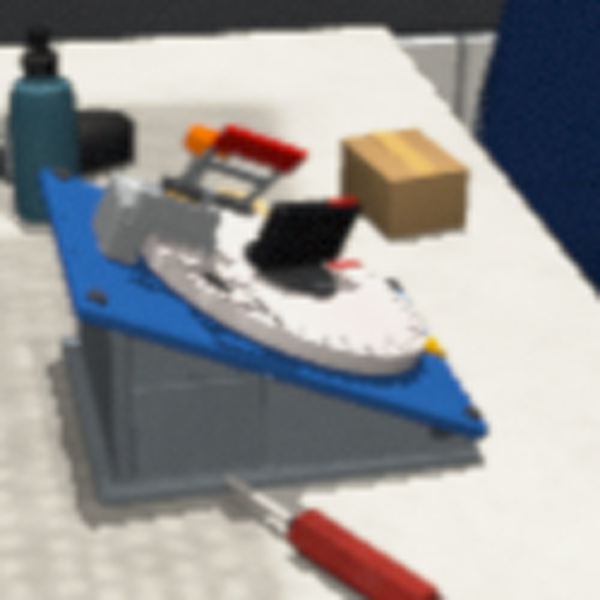

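Top crop (4.8x) shows face screws at (62,262), (323,557), (283,60) and (533,357), pin head at (268,227), pointer at (428,458), mark end at (469,342), and the red tab from (137,305) to (205,370). Side crop shows the matching screws at (97,297), (472,412) and (62,175), pin head at (200,138), and the tab with corners at (222,128) and (305,158).

```bash
cat > g.py <<'E'
from h import *
T=lambda x,y:np.array([235+(x+.5)/4.8-.5,120+(y+.5)/4.8-.5])
S=lambda x,y:np.array([225+(x+.5)/4.8-.5,165+(y+.5)/4.8-.5])
A,e1=tri(T(62,262),S(97,297));B,e2=tri(T(323,557),S(472,412));C,e3=tri(T(283,60),S(62,175));P,e4=tri(T(268,227),S(201,138))
print(A,B,C,P,e1,e2,e3,e4)
print("lens",np.linalg.norm(A-B),np.linalg.norm(A-C),"slope",np.arcsin((A-B)[2]/np.linalg.norm(A-B)))
h=(A-B)[:2]; l=(A-C)[:2]; l=np.array([l[1],-l[0]])
y1=np.arctan2(h[1],h[0]);y2=np.arctan2(l[1],l[0]);print("yaw",y1,y2)
yaw=(y1+y2)/2
R=Ro.from_euler("z",yaw).as_matrix()@Ro.from_euler("y",-0.42).as_matrix()
O=P-R@[.072,0,.076]
for n,q in(("A",A),("B",B),("C",C)):print(n,R.T@(q-O))
def onf(n,uv,z):
    c,d=ray(n,*uv);c=R.T@(c-O);d=R.T@d;return c+d*(z-c[2])/d[2]
print("pointer",onf("top",T(428,458),.003)," mark",onf("top",T(469,342),.016),"hub",onf("top",T(324,327),.022))
c1,r1=map(np.array,((0,0),(0,0)))
tt,e=tri(T(171,336),S(263,147));print("tab",R.T@(tt-O),e)
print("O",O,"yaw",yaw)
np.savez("f.npz",R=R,O=O)
E
python3 g.py
```

```text
[0.60626898 0.27355932 0.11666919] [0.47150506 0.13005663 0.02837241] [0.72224956 0.16363673 0.11664235] [0.61778198 0.16839683 0.1634318 ] 0.0013178710295367363 0.0017564682683406463 0.001992570747090933 0.002271674058189718
lens 0.21575600969605654 0.15979509975497422 slope 0.42162493753595237
yaw 0.8167921531936889 0.8122084948338506
A [0.11556338 0.08054022 0.00533215]
B [-0.10019188  0.08008905  0.00498135]
C [ 0.11521804 -0.07925445  0.00545697]
pointer [-0.10095311 -0.0001638   0.003     ]  mark [-0.06492374 -0.05637963  0.016     ] hub [-0.00125632  0.00060554  0.022     ]
tab [0.06906218 0.07785921 0.10424954] 0.002488347983114601
O [0.59393363 0.14311838 0.06467829] yaw 0.8145003240137698
```

```bash
cat > m.py <<'E'
from h import *
f=np.load("f.npz");R,O=f["R"],f["O"]
def face(p,ydeg):
    "tool pointing down the face normal, tool y at ydeg from face y; half turn chosen nearest"
    s=ctrl.get_state();Rc=Ro.from_rotvec(s["tool_rot"]);P=np.array(s["position"])
    best=None
    for k in(0,180):
        Rt=Ro.from_matrix(R@Ro.from_euler("z",ydeg+k,degrees=True).as_matrix()@np.diag([-1,1,-1.]))
        d=(Rc.inv()*Rt).as_rotvec(degrees=True)
        if best is None or np.linalg.norm(d)<np.linalg.norm(best):best=d
    W=O+R@np.array(p)
    print("t",round(s["time"],2),"face pos mm",np.round(1e3*R.T@(P-O),1),"travel",np.round(Rc.inv().apply(W-P),4),"turn",np.round(best,1),"W",W.round(3),"q",np.round(s["joint_positions"],2),"F",np.round(R.T@s["ft_force"],1),"g",round(s["grip_width"],2))
E
python3 - <<'E'
from m import *
face([0,0,.42],41)
face([0,0,.42],0)
print(Ro.from_rotvec(ctrl.get_state()["tool_rot"]).as_matrix().round(2))
X,e=tri((165,183),(193,248));print(X,e,R.T@(X-O))
E
```

```text
t 0.1 face pos mm [-657.5 -250.   480.8] travel [ 0.4523 -0.499  -0.2118] turn [ -3.4  25.2 -66. ] W [0.476 0.019 0.448] q [ 1.22  0.32 -0.07  1.45  0.02  1.37 -0.06] F [ 0.1 -0.1  0.6] g 1.0
t 0.1 face pos mm [-657.5 -250.   480.8] travel [ 0.4523 -0.499  -0.2118] turn [  5.4  23.6 -25.6] W [0.476 0.019 0.448] q [ 1.22  0.32 -0.07  1.45  0.02  1.37 -0.06] F [ 0.1 -0.1  0.6] g 1.0
[[ 0.94  0.35 -0.  ]
 [ 0.35 -0.94  0.  ]
 [-0.   -0.   -1.  ]]
[0.56537302 0.46914039 0.16187136] 0.0037149048110009927 [2.38268144e-01 2.44501209e-01 4.02453233e-05]
```

Call:
step_arm(commands=[{"travel":[0,0,-0.05],"turn":[0,0,0]},{"travel":[0,0,-0.1],"turn":[0,0,0]},{"travel":[0,0,-0.15],"turn":[0,0,0]},{"travel":[0,0,-0.2],"turn":[0,0,0]},{"travel":[0,0,-0.25],"turn":[0,0,0]}], gripper=0.55)

```text
time: 0.6
position: [0.2292, -0.6076, 0.4884]
tool_rot: [-3.091, -0.564, 0.0]
ft_force: [0.5, 0.1, 0.8]
grip_width: 0.633
grip_force: 0.0
```

```bash
python3 -c "
from m import *
face([0,0,.42],41);face([-.03,0,.48],41)"
```

```text
t 0.6 face pos mm [-554.4 -249.9  711.6] travel [ 0.4523 -0.4986  0.0402] turn [ -3.3  25.3 -66. ] W [0.476 0.019 0.448] q [ 1.21  0.35 -0.06  0.92  0.02  1.88 -0.05] F [ 0.7 -0.3  0.5] g 0.63
t 0.6 face pos mm [-554.4 -249.9  711.6] travel [ 0.4057 -0.4759 -0.0023] turn [ -3.3  25.3 -66. ] W [ 0.441 -0.019  0.491] q [ 1.21  0.35 -0.06  0.92  0.02  1.88 -0.05] F [ 0.7 -0.3  0.5] g 0.63
```

Call:
step_arm(commands=[{"travel":[0.4,-0.47,0],"turn":[-3.3,25.3,-66]},{"travel":[0.4,-0.47,0],"turn":[-3.3,25.3,-66]},{"travel":[0.4,-0.47,0],"turn":[-3.3,25.3,-66]},{"travel":[0.4,-0.47,0],"turn":[-3.3,25.3,-66]},{"travel":[0.4,-0.47,0],"turn":[-3.3,25.3,-66]}])

```text
time: 1.1
position: [0.3142, -0.3707, 0.4864]
tool_rot: [-2.667, -1.581, -0.415]
ft_force: [0.8, -0.6, 0.6]
grip_width: 0.551
grip_force: 0.0
```

```bash
python3 -c "
from m import *
face([-.03,0,.48],41)"
```

```text
t 1.1 face pos mm [-344.6 -149.1  615.8] travel [ 0.3608 -0.0621  0.0748] turn [ -1.3   9.8 -25.6] W [ 0.441 -0.019  0.491] q [ 1.22 -0.03 -0.2   1.38 -0.28  1.79  0.45] F [ 0.4 -1.   0.5] g 0.55
```

Call:
step_arm(commands=[{"travel":[0.36,-0.06,0.075],"turn":[-1.3,9.8,-25.6]},{"travel":[0.36,-0.06,0.075],"turn":[-1.3,9.8,-25.6]},{"travel":[0.36,-0.06,0.075],"turn":[-1.3,9.8,-25.6]},{"travel":[0.36,-0.06,0.075],"turn":[-1.3,9.8,-25.6]},{"travel":[0.36,-0.06,0.075],"turn":[-1.3,9.8,-25.6]}])

```text
time: 1.6
position: [0.4012, -0.1372, 0.4883]
tool_rot: [-2.208, -2.107, -0.648]
ft_force: [0.8, -0.2, 0.1]
grip_width: 0.548
grip_force: 0.0
```

```bash
python3 -c "
from m import *
face([-.03,0,.48],41)"
```

```text
t 1.6 face pos mm [-134.2  -52.2  523.9] travel [0.1131 0.0283 0.0438] turn [-0.   0.  -0.4] W [ 0.441 -0.019  0.491] q [ 1.08 -0.25 -0.35  1.59 -0.51  1.75  0.58] F [ 0.4 -0.7 -0. ] g 0.55
```

```bash
python3 -c "
from m import *
face([-.02,0,.25],41)"
```

```text
t 1.6 face pos mm [-134.2  -52.2  523.9] travel [0.1209 0.0349 0.2738] turn [-0.   0.  -0.4] W [0.511 0.056 0.285] q [ 1.08 -0.25 -0.35  1.59 -0.51  1.75  0.58] F [ 0.4 -0.7 -0. ] g 0.55
```

Call:
step_arm(commands=[{"travel":[0.05,0.015,0.02],"turn":[0,0,0]},{"travel":[0.1,0.025,0.05],"turn":[0,0,0]},{"travel":[0.12,0.035,0.1],"turn":[0,0,0]},{"travel":[0.12,0.035,0.15],"turn":[0,0,0]},{"travel":[0.12,0.035,0.2],"turn":[0,0,0]}])

```text
time: 2.1
position: [0.4866, 0.0295, 0.3659]
tool_rot: [-2.203, -2.115, -0.649]
ft_force: [0.9, -1.1, 0.6]
grip_width: 0.547
grip_force: 0.0
```

```bash
python3 -c "
from m import *
face([0,0,.12],41)
for n in('top','side'):cv2.imwrite(f'pics/{n}1.png',ctrl.get_image(n)[:,:,::-1])
t=cv2.imread('pics/top1.png')[120:245,235:360];s=cv2.imread('pics/side1.png')[120:300,200:380]
cv2.imwrite('pics/c1.png',np.hstack([cv2.resize(t,(400,400),interpolation=2),cv2.resize(s,(400,400),interpolation=2)]))"
```

```text
t 2.1 face pos mm [-1.990e+01  1.000e-01  3.388e+02] travel [0.0152 0.0131 0.2188] turn [ 0.   0.1 -0. ] W [0.56  0.108 0.174] q [ 0.69 -0.27 -0.45  1.84 -0.49  1.35  0.26] F [ 0.1 -1.4  0.7] g 0.55
```

View pics/c1.png

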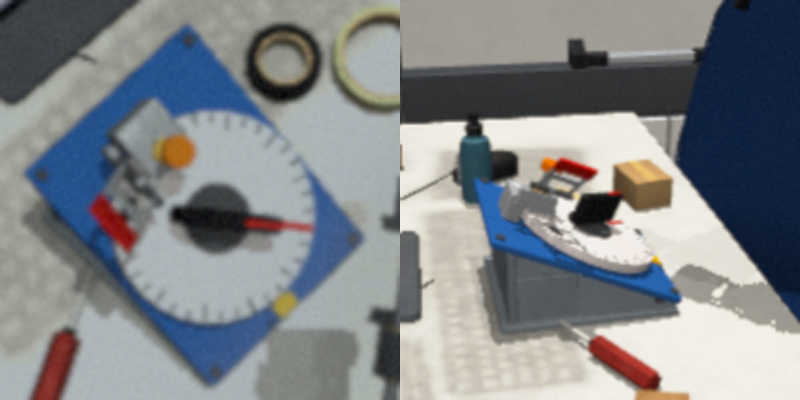

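The crop shows the scene unchanged, but no gripper above the dial where I expect it. Only a dark part shows at the right of the top crop. I'll check the full frame.

```bash
python3 -c "
from m import *
P=np.array(ctrl.get_state()['position']);print(proj('top',P),proj('side',P),proj('top',O),proj('side',O))
t=cv2.imread('pics/top1.png');s=cv2.imread('pics/side1.png')
cv2.imwrite('pics/c2.png',np.hstack([cv2.resize(t,(400,300)),cv2.resize(s,(400,300))]))"
```

```text
[358.70366573 207.25605295] [344.68360757 112.8793749 ] [299.28681261 186.67642748] [280.22663284 227.32523993]
```

View pics/c2.png

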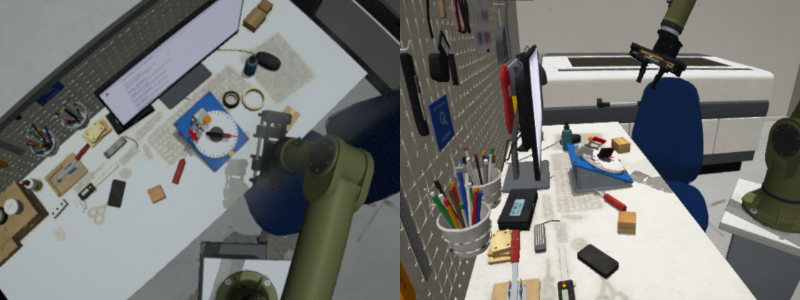

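Gripper sits where the calibration predicts (side pixel about (345,113)), so it was simply outside the crop. I'll descend.

Call:
step_arm(commands=[{"travel":[0.015,0.013,0.05],"turn":[0,0,0]},{"travel":[0.015,0.013,0.1],"turn":[0,0,0]},{"travel":[0.015,0.013,0.15],"turn":[0,0,0]},{"travel":[0.015,0.013,0.2],"turn":[0,0,0]},{"travel":[0.015,0.013,0.219],"turn":[0,0,0]}])

```text
time: 2.7
position: [0.559, 0.1046, 0.172]
tool_rot: [-2.206, -2.107, -0.644]
ft_force: [0.1, -0.8, -0.2]
grip_width: 0.554
grip_force: 0.0
```

```bash
python3 -c "
from m import *
face([0,0,.043],41)"
```

```text
t 2.7 face pos mm [ -3.7  -1.  119.2] travel [0.0036 0.0019 0.0762] turn [-0.2  0.1 -0.3] W [0.582 0.13  0.104] q [ 0.61  0.02 -0.66  2.   -0.37  0.85  0.1 ] F [-0.5 -0.6  0.1] g 0.55
```

Call:
step_arm(commands=[{"travel":[0.004,0.002,0.03],"turn":[0,0,0]},{"travel":[0.004,0.002,0.06],"turn":[0,0,0]},{"travel":[0.004,0.002,0.072],"turn":[0,0,0]},{"travel":[0.004,0.002,0.072],"turn":[0,0,0]}])

```text
time: 3.1
position: [0.5817, 0.1287, 0.11]
tool_rot: [-2.207, -2.107, -0.646]
ft_force: [0.2, 0.2, 0.7]
grip_width: 0.552
grip_force: 0.0
```

Call:
step_arm(commands=[{"travel":[0,0,0],"turn":[0,0,0]},{"travel":[0,0,0],"turn":[0,0,0]},{"travel":[0,0,0],"turn":[0,0,0]},{"travel":[0,0,0],"turn":[0,0,0]},{"travel":[0,0,0],"turn":[0,0,0]}], gripper=0, force=25)

```text
time: 3.6
position: [0.5793, 0.1292, 0.11]
tool_rot: [-2.205, -2.109, -0.64]
ft_force: [-11.9, -1.2, 3.8]
grip_width: 0.183
grip_force: 4.9
```

```bash
python3 -c "
from m import *
face([0,0,.047],41);face([0,0,.047],0)
cv2.imwrite('pics/t3.png',ctrl.get_image('top')[:,:,::-1]);cv2.imwrite('pics/s3.png',ctrl.get_image('side')[:,:,::-1])"
```

```text
t 3.6 face pos mm [ 0.1  1.1 49.6] travel [-0.0007  0.0008  0.0026] turn [-0.3  0.1 -0.3] W [0.581 0.129 0.108] q [ 0.54  0.16 -0.69  2.01 -0.25  0.69  0.  ] F [-6.7  7.9  7.2] g 0.18
t 3.6 face pos mm [ 0.1  1.1 49.6] travel [-0.0007  0.0008  0.0026] turn [-0.3  0.2 40.7] W [0.581 0.129 0.108] q [ 0.54  0.16 -0.69  2.01 -0.25  0.69  0.  ] F [-6.7  7.9  7.2] g 0.18
```

Call:
step_arm(commands=[{"travel":[0,0,0],"turn":[0,0,0]},{"travel":[0,0,0],"turn":[0,0,0]},{"travel":[0,0,0],"turn":[0,0,0]}])

```text
time: 4.0
position: [0.5786, 0.1293, 0.1095]
tool_rot: [-2.204, -2.109, -0.638]
ft_force: [-10.4, -2.2, 6.7]
grip_width: 0.159
grip_force: 24.9
```

```bash
python3 -c "
from m import *
face([0,0,.047],0);s=ctrl.get_state();print(Ro.from_rotvec(s['tool_rot']).inv().apply(s['ft_force']),s['torque'],s['grip_force'],(R.T@Ro.from_rotvec(s['tool_rot']).as_matrix()).round(2))"
```

```text
t 4.0 face pos mm [-0.5  1.7 49.4] travel [-0.0007  0.0016  0.0023] turn [-0.4  0.3 40.7] W [0.581 0.129 0.108] q [ 0.54  0.16 -0.69  2.02 -0.25  0.7   0.  ] F [-5.2  6.   9.6] g 0.16
[-0.05804407 -8.05511366 -9.56882609] [-0.46279377  1.79643618  0.50175943] 24.900902666740876 [[ 0.76  0.65 -0.01]
 [ 0.65 -0.76  0.  ]
 [-0.   -0.01 -1.  ]]
```

Call:
step_arm(commands=[{"travel":[0,-0.003,0],"turn":[0,0,5]},{"travel":[0,-0.003,0],"turn":[0,0,11]},{"travel":[0,-0.003,0],"turn":[0,0,17]},{"travel":[0,-0.003,0],"turn":[0,0,23]},{"travel":[0,-0.003,0],"turn":[0,0,29]}])

```text
time: 4.5
position: [0.5794, 0.1289, 0.1098]
tool_rot: [-2.585, -1.437, -0.601]
ft_force: [5.0, 0.7, -5.5]
grip_width: 0.161
grip_force: 25.0
```

```bash
python3 -c "
from m import *
face([0,0,.047],0);s=ctrl.get_state();print(Ro.from_rotvec(s['tool_rot']).inv().apply(s['ft_force']),s['torque'],s['grip_force'])"
```

```text
t 4.5 face pos mm [-0.1  0.8 49.5] travel [-0.0001  0.0008  0.0025] turn [ 0.1  0.1 11.5] W [0.581 0.129 0.108] q [ 0.49  0.15 -0.63  2.02 -0.28  0.69 -0.49] F [ 1.4 -3.2 -6.6] g 0.16
[0.71824501 3.34750728 6.60643354] [-0.57034753 -0.22354258  0.00518655] 24.962793588638306
```

Call:
step_arm(commands=[{"travel":[0,0,0],"turn":[0,0,6]},{"travel":[0,0,0],"turn":[0,0,11.7]},{"travel":[0,0,0],"turn":[0,0,11.7]},{"travel":[0,0,0],"turn":[0,0,11.7]},{"travel":[0,0,0],"turn":[0,0,11.7]}])

```text
time: 5.0
position: [0.5797, 0.1287, 0.1098]
tool_rot: [-2.685, -1.156, -0.573]
ft_force: [6.0, 0.5, -6.5]
grip_width: 0.158
grip_force: 25.0
```

Call:
step_arm(commands=[{"travel":[0,0,0],"turn":[0,0,0]},{"travel":[0,0,0],"turn":[0,0,0]},{"travel":[0,0,0],"turn":[0,0,0]},{"travel":[0,0,0],"turn":[0,0,0]},{"travel":[0,0,0],"turn":[0,0,0]}], gripper=0.5)

```text
time: 5.5
position: [0.5791, 0.1295, 0.1101]
tool_rot: [-2.683, -1.158, -0.571]
ft_force: [0.5, -0.4, 0.0]
grip_width: 0.472
grip_force: 0.0
```

```bash
python3 -c "
from m import *
face([0,0,.14],0)"
```

```text
t 5.5 face pos mm [ 0.1  1.4 49.7] travel [-0.0002  0.0015 -0.0903] turn [0.1 0.1 0. ] W [0.555 0.102 0.193] q [ 0.47  0.15 -0.6   2.02 -0.28  0.69 -0.68] F [ 0.  -0.6 -0. ] g 0.47
```

Call:
step_arm(commands=[{"travel":[0,0,-0.045],"turn":[0,0,0]},{"travel":[0,0,-0.09],"turn":[0,0,0]},{"travel":[-0.03,0,-0.13],"turn":[0,0,0]},{"travel":[-0.07,0,-0.15],"turn":[0,0,0]},{"travel":[-0.1,0,-0.15],"turn":[0,0,0]}], gripper=0)

```text
time: 6.0
position: [0.4746, 0.016, 0.2091]
tool_rot: [-2.688, -1.158, -0.578]
ft_force: [0.7, -0.6, -0.2]
grip_width: 0.132
grip_force: 0.0
```

```bash
python3 -c "
from m import *
face([.07,0,.13],90)
t=ctrl.get_image('top')[:,:,::-1];s=ctrl.get_image('side')[:,:,::-1]
cv2.imwrite('pics/t4.png',t);cv2.imwrite('pics/s4.png',s)
t=t[120:245,235:360];s=s[165:290,225:350]
cv2.imwrite('pics/c4.png',np.hstack([cv2.resize(t,(400,400),interpolation=2),cv2.resize(s,(400,400),interpolation=2)]))"
```

```text
t 6.0 face pos mm [-100.3   -0.5  203. ] travel [ 0.1702 -0.0009  0.0731] turn [  0.4   0.3 -90. ] W [0.601 0.151 0.212] q [ 0.65 -0.22 -0.43  2.12 -0.52  1.05 -0.31] F [-0.1 -0.9 -0.2] g 0.13
```

View pics/c4.png

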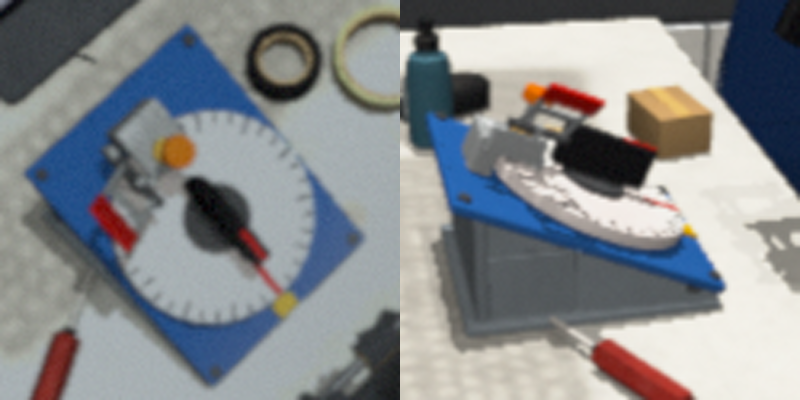

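The red mark now runs to about (281,292) in the left crop, next to the pointer at (285,304). I'll measure its angle with a colour mask.

Run:
```python
from m import *
t=cv2.imread("pics/t4.png").astype(int);b,g,r=t[...,0],t[...,1],t[...,2]
def onf(u,v,z):
    c,d=ray("top",u,v);c=R.T@(c-O);d=R.T@d;return c+d*(z-c[2])/d[2]
ys,xs=np.where((r>g+40)&(r>b+40)&(abs(g-b)<50))
q=np.array([onf(x,y,.016) for x,y in zip(xs,ys)])
k=(q[:,0]<-.062)&(q[:,0]>-.09)&(abs(q[:,1])<.03)
w=(r-(g+b)/2)[ys,xs][k];m=np.average(q[k],axis=0,weights=w);print(k.sum(),m,np.arctan2(-m[1],-m[0]))
ys,xs=np.where((r>b+70)&(g>b+50));q=np.array([onf(x,y,.003) for x,y in zip(xs,ys)])
k=(q[:,0]<-.08)&(q[:,0]>-.12)&(abs(q[:,1])<.03);print(k.sum(),q[k].mean(0))
```

```text
17 [-0.07400451 -0.00059289  0.016     ] 0.008011400362174037
27 [-0.09960678 -0.00067362  0.003     ]
```

Dial is at about 0.01 rad. Next, the pin: turn the tool 90° so the wide gripper body clears the keeper.

Call:
step_arm(commands=[{"travel":[0.03,0,0],"turn":[0,0,-8]},{"travel":[0.06,0,0],"turn":[0,0,-16]},{"travel":[0.09,0,0],"turn":[0,0,-24]},{"travel":[0.12,0,0],"turn":[0,0,-32]},{"travel":[0.14,0,0],"turn":[0,0,-40]}])

```text
time: 6.6
position: [0.5635, 0.1148, 0.2647]
tool_rot: [-2.21, -2.103, -0.651]
ft_force: [0.7, 0.7, -0.1]
grip_width: 0.007
grip_force: 0.0
```

Call:
step_arm(commands=[{"travel":[0,0,0],"turn":[0,0,-8]},{"travel":[0,0,0],"turn":[0,0,-16]},{"travel":[0,0,0],"turn":[0,0,-24]},{"travel":[0,0,0],"turn":[0,0,-32]},{"travel":[0,0,0],"turn":[0,0,-40]}])

```text
time: 7.1
position: [0.5623, 0.1129, 0.2634]
tool_rot: [1.319, 2.65, 0.602]
ft_force: [-0.1, 0.9, 0.1]
grip_width: 0.006
grip_force: 0.0
```

```bash
python3 -c "
from m import *
face([.072,0,.105],90)"
```

```text
t 7.1 face pos mm [ 41.1   2.2 199.2] travel [0.003  0.0309 0.0942] turn [-0.   0.  -9.6] W [0.61 0.16 0.19] q [ 0.48 -0.06 -0.53  1.88 -0.37  1.03  0.74] F [ 0.6  0.7 -0.1] g 0.01
```

Call:
step_arm(commands=[{"travel":[0.003,0.031,0.0],"turn":[0,0,-8]},{"travel":[0.003,0.031,0.04],"turn":[0,0,-9.6]},{"travel":[0.003,0.031,0.08],"turn":[0,0,-9.6]},{"travel":[0.003,0.031,0.094],"turn":[0,0,-9.6]},{"travel":[0.003,0.031,0.094],"turn":[0,0,-9.6]}])

```text
time: 7.6
position: [0.6083, 0.1597, 0.1877]
tool_rot: [1.092, 2.726, 0.579]
ft_force: [0.3, -0.6, 0.7]
grip_width: 0.006
grip_force: 0.0
```

```bash
python3 -c "
from m import *
face([.072,0,.065],90)"
```

```text
t 7.6 face pos mm [ 70.2   0.9 103.4] travel [-0.0011  0.002   0.0384] turn [-0.2 -0.2 -0.4] W [0.621 0.172 0.153] q [ 0.4   0.13 -0.59  1.87 -0.24  0.85  0.76] F [ 0.  -0.6  0.7] g 0.01
```

Call:
step_arm(commands=[{"travel":[0,0.002,0.01],"turn":[0,0,0]},{"travel":[0,0.002,0.018],"turn":[0,0,0]},{"travel":[0,0.002,0.026],"turn":[0,0,0]},{"travel":[0,0.002,0.034],"turn":[0,0,0]},{"travel":[0,0.002,0.039],"turn":[0,0,0]}])

```text
time: 8.1
position: [0.6233, 0.1711, 0.1565]
tool_rot: [1.091, 2.718, 0.58]
ft_force: [-18.6, -13.2, 42.9]
grip_width: 0.008
grip_force: 24.9
```

Call:
step_arm(commands=[{"travel":[0,0,0.001],"turn":[0,0,0]},{"travel":[0,0,0.002],"turn":[0,0,0]},{"travel":[0,0,0.002],"turn":[0,0,0]},{"travel":[0,0,0.002],"turn":[0,0,0]}])

```text
time: 8.5
position: [0.6232, 0.1711, 0.1567]
tool_rot: [1.091, 2.719, 0.578]
ft_force: [-12.8, -7.1, 23.6]
grip_width: 0.005
grip_force: 13.3
```

```bash
python3 -c "
from m import *
face([.072,0,.065],90)"
```

```text
t 8.5 face pos mm [74.5 -2.1 67.5] travel [ 0.0021 -0.0025  0.0025] turn [-0.   0.2 -0.4] W [0.621 0.172 0.153] q [ 0.36  0.19 -0.59  1.87 -0.18  0.77  0.72] F [-3.1  4.4 27.3] g 0.0
```

Call:
step_arm(commands=[{"travel":[0,0,-0.04],"turn":[0,0,0]},{"travel":[0,0,-0.08],"turn":[0,0,0]},{"travel":[0,0,-0.12],"turn":[0,0,0]},{"travel":[0,-0.04,-0.14],"turn":[0,0,0]},{"travel":[0,-0.06,-0.14],"turn":[0,0,0]}])

```text
time: 9.0
position: [0.5446, 0.0882, 0.2584]
tool_rot: [1.093, 2.717, 0.576]
ft_force: [-0.4, -1.1, -0.2]
grip_width: 0.008
grip_force: 0.0
```

```bash
python3 -c "
from m import *
face([.072,.13,.14],90)
t=ctrl.get_image('top')[:,:,::-1];s=ctrl.get_image('side')[:,:,::-1]
cv2.imwrite('pics/t5.png',t);cv2.imwrite('pics/s5.png',s)
t=t[120:245,235:360];s=s[165:290,225:350]
cv2.imwrite('pics/c5.png',np.hstack([cv2.resize(t,(400,400),interpolation=2),cv2.resize(s,(400,400),interpolation=2)]))"
```

```text
t 9.0 face pos mm [ 11.6  -1.8 207. ] travel [0.1326 0.0595 0.0662] turn [-0.1  0.3 -0.4] W [0.505 0.239 0.222] q [ 0.53 -0.11 -0.51  1.93 -0.41  1.05  0.98] F [-1.1 -0.5  0.2] g 0.01
```

View pics/c5.png

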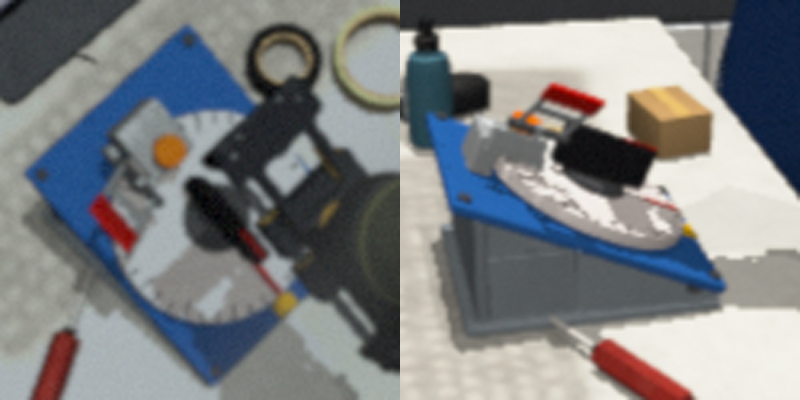

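Pin head has dropped from about (177,152) to (168,151) in the left crop, and from (534,93) to (525,120) in the right crop. The dial is unchanged. I'll check the pin height and re-measure the tab by colour mask.

Run:
```python
from m import *
def bl(n,f,box,kind):
    t=cv2.imread(f).astype(int);b,g,r=t[...,0],t[...,1],t[...,2]
    k=(r>g+50)&(g>b+40) if kind=="o" else (r>150)&(g<60)&(b<70)
    M=np.zeros(k.shape,bool);x0,y0,x1,y1=box;M[y0:y1,x0:x1]=1
    ys,xs=np.where(k&M);return np.array([xs.mean(),ys.mean()]),len(xs)
for tag in("0","5"):
    a=bl("t",f"pics/{'top0' if tag=='0' else 't5'}.png",(270,155,300,185),"o");b=bl("s",f"pics/{'side0' if tag=='0' else 's5'}.png",(255,185,282,215),"o")
    p,e=tri(a[0],b[0]);print(tag,a,b,(R.T@(p-O)).round(4),e)
for z in(.051,.054,.058,.065):print(z,proj("top",O+R@[.072,0,z]),proj("side",O+R@[.072,0,z]))
a=bl("t","pics/t5.png",(255,175,285,205),"r");b=bl("s","pics/s5.png",(262,185,300,205),"r")
p,e=tri(a[0],b[0]);p=R.T@(p-O);print(a,b,p.round(4),e,np.arctan2(p[2]-.054,.034-p[1]))
```

```text
0 (array([290.38709677, 167.        ]), 62) (array([266.4137931 , 193.34482759]), 29) [0.0721 0.0002 0.076 ] 0.00260332313717265
5 (array([287.67692308, 166.83076923]), 65) (array([264.92857143, 201.71428571]), 14) [0.0696 0.001  0.0539] 0.002573867278126484
0.051 [287.24225007 166.25449837] [263.05398466 202.14131517]
0.054 [287.59340418 166.28038072] [263.51418625 201.10748179]
0.058 [288.06422568 166.31509377] [264.12911245 199.72619859]
0.065 [288.89543683 166.37640702] [265.20887756 197.30114288]
 ** On entry to DLASCL parameter number  4 had an illegal value
 ** On entry to DLASCL parameter number  4 had an illegal value
 ** On entry to DLASCL parameter number  4 had an illegal value
 ** On entry to DLASCL parameter number  4 had an illegal value
 ** On entry to DLASCL parameter number  5 had an illegal value
 ** On entry to DLASCL parameter number  4 had an illegal value<stdin>:6: RuntimeWarning: Mean of empty slice.
  ret = ret.dtype.type(ret / rcount)
Traceback (most recent call last):
  File "h.py", line 13, in tri
    s=np.linalg.lstsq(np.c_[d1,-d2],c2-c1,rcond=None)[0]
      ~~~~~~~~~~~~~~~^^^^^^^^^^^^^^^^^^^^^^^^^^^^^^^^
numpy.linalg.LinAlgError: SVD did not converge in Linear Least Squares
```

The pin head travelled about 22–23 mm to a hard stop, and my frame sits about 2.5 mm low, so it's seated. Next is the keeper: come down outside the tab and sweep it over along its arc (tool x = face +y, tool y = face +x, tool z = down).

Call:
step_arm(commands=[{"travel":[0.04,0.02,0],"turn":[0,0,0]},{"travel":[0.08,0.04,0],"turn":[0,0,0]},{"travel":[0.12,0.06,0.0],"turn":[0,0,0]},{"travel":[0.134,0.06,0.04],"turn":[0,0,0]},{"travel":[0.134,0.06,0.06],"turn":[0,0,0]}])

```text
time: 9.6
position: [0.5005, 0.2455, 0.2251]
tool_rot: [1.083, 2.727, 0.579]
ft_force: [0.1, -1.0, -0.9]
grip_width: 0.007
grip_force: 0.0
```

```bash
python3 -c "
from m import *
face([.072,.13,.122],90);face([.072,.08,.122],90)"
```

```text
t 9.6 face pos mm [ 74.9 138.2 142.2] travel [-0.0083 -0.0028  0.0202] turn [-0.2 -0.1 -0. ] W [0.51  0.244 0.205] q [ 0.42 -0.14 -0.74  2.   -0.37  0.9   0.66] F [-1.  -0.8 -0.6] g 0.01
t 9.6 face pos mm [ 74.9 138.2 142.2] travel [-0.0583 -0.0028  0.0201] turn [-0.2 -0.1 -0. ] W [0.547 0.21  0.205] q [ 0.42 -0.14 -0.74  2.   -0.37  0.9   0.66] F [-1.  -0.8 -0.6] g 0.01
```

Call:
step_arm(commands=[{"travel":[0,-0.003,0.02],"turn":[0,0,0]},{"travel":[-0.03,-0.003,0.02],"turn":[0,0,0]},{"travel":[-0.05,-0.003,0.02],"turn":[0,0,0]},{"travel":[-0.07,-0.003,0.019],"turn":[0,0,0]},{"travel":[-0.09,-0.003,0.018],"turn":[0,0,0]}])

```text
time: 10.1
position: [0.5712, 0.184, 0.2086]
tool_rot: [1.088, 2.725, 0.581]
ft_force: [-0.3, 1.5, 0.4]
grip_width: 0.004
grip_force: 0.6
```

```bash
python3 -c "
from m import *
face([.072,.044,.124],90)"
```

```text
t 10.1 face pos mm [ 71.6  44.6 125.6] travel [-0.0006  0.0004  0.0016] turn [-0.1 -0.1 -0.2] W [0.572 0.184 0.207] q [ 0.47  0.03 -0.69  1.92 -0.28  0.87  0.74] F [1.  1.2 0. ] g 0.0
```

Call:
step_arm(commands=[{"travel":[-0.02,0,-0.001],"turn":[0,0,0]},{"travel":[-0.037,0,0.006],"turn":[0,0,0]},{"travel":[-0.051,0,0.02],"turn":[0,0,0]},{"travel":[-0.061,0,0.033],"turn":[0,0,0]},{"travel":[-0.067,0,0.042],"turn":[0,0,0]}])

```text
time: 10.6
position: [0.6326, 0.1466, 0.1689]
tool_rot: [1.095, 2.721, 0.579]
ft_force: [-1.0, -0.1, -0.0]
grip_width: 0.002
grip_force: 0.2
```

```bash
python3 -c "
from m import *
face([.072,-.028,.073],90)
t=ctrl.get_image('top')[:,:,::-1];s=ctrl.get_image('side')[:,:,::-1]
t=t[120:245,235:360];s=s[145:270,225:350]
cv2.imwrite('pics/c6.png',np.hstack([cv2.resize(t,(400,400),interpolation=2),cv2.resize(s,(400,400),interpolation=2)]))"
```

```text
t 10.6 face pos mm [ 69.  -25.7  83.3] travel [-0.0022  0.0031  0.0103] turn [-0.1  0.  -0.5] W [0.639 0.15  0.161] q [ 0.47  0.2  -0.66  1.84 -0.17  0.81  0.75] F [-0.7  0.7  0.3] g 0.0
```

View pics/c6.png

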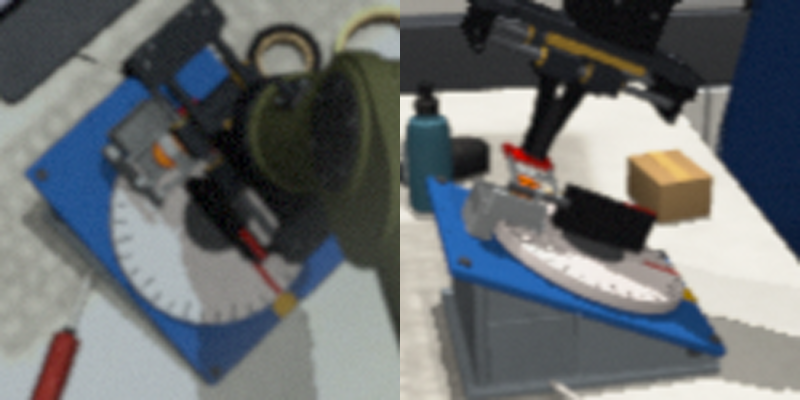

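The tab (right crop, around (527,155)) is now under the fingertips on the pin's far side, almost flat. I'll press it down.

Call:
step_arm(commands=[{"travel":[-0.002,0.002,0.005],"turn":[0,0,0]},{"travel":[-0.002,0.002,0.01],"turn":[0,0,0]},{"travel":[-0.002,0.002,0.013],"turn":[0,0,0]},{"travel":[-0.002,0.002,0.015],"turn":[0,0,0]},{"travel":[-0.002,0.002,0.015],"turn":[0,0,0]}])

```text
time: 11.2
position: [0.6383, 0.1519, 0.1611]
tool_rot: [1.09, 2.721, 0.576]
ft_force: [-16.9, -9.0, 23.9]
grip_width: 0.006
grip_force: 14.3
```

```bash
python3 -c "
from m import *
face([.072,-.028,.073],90)"
```

```text
t 11.2 face pos mm [ 72.9 -26.3  73. ] travel [-0.0017 -0.0009  0.    ] turn [-0.2  0.1 -0.3] W [0.639 0.15  0.161] q [ 0.45  0.23 -0.65  1.83 -0.15  0.79  0.73] F [-6.8  6.1 29.3] g 0.01
```

The stop is at tip z 59 mm, which is where a flat tab should be. I'll retreat and verify.

Call:
step_arm(commands=[{"travel":[0,0,-0.04],"turn":[0,0,0]},{"travel":[0,0,-0.08],"turn":[0,0,0]},{"travel":[0,0,-0.12],"turn":[0,0,0]},{"travel":[0,-0.05,-0.14],"turn":[0,0,0]},{"travel":[0,-0.1,-0.16],"turn":[0,0,0]}])

```text
time: 11.7
position: [0.5355, 0.0452, 0.2652]
tool_rot: [1.085, 2.72, 0.579]
ft_force: [0.6, -2.3, -0.4]
grip_width: 0.005
grip_force: 0.0
```

Call:
step_arm(commands=[{"travel":[0,-0.04,0],"turn":[0,0,0]},{"travel":[0,-0.08,0],"turn":[0,0,0]},{"travel":[0,-0.08,0],"turn":[0,0,0]}])

```text
time: 12.0
position: [0.4816, -0.0117, 0.2282]
tool_rot: [1.102, 2.72, 0.575]
ft_force: [-1.3, -0.0, -0.4]
grip_width: 0.004
grip_force: 0.0
```

```bash
python3 -c "
from m import *
face([.072,-.028,.073],90)
t=ctrl.get_image('top')[:,:,::-1];s=ctrl.get_image('side')[:,:,::-1]
t=t[120:245,235:360];s=s[165:290,225:350]
cv2.imwrite('pics/c7.png',np.hstack([cv2.resize(t,(400,400),interpolation=2),cv2.resize(s,(400,400),interpolation=2)]))"
```

```text
t 12.0 face pos mm [-106.5  -24.6  226.6] travel [-0.0008  0.1794  0.1527] turn [-0.3  0.1 -0.8] W [0.639 0.15  0.161] q [ 0.73 -0.19 -0.45  2.06 -0.51  1.11  1.28] F [-1.   0.9 -0. ] g 0.0
```

View pics/c7.png

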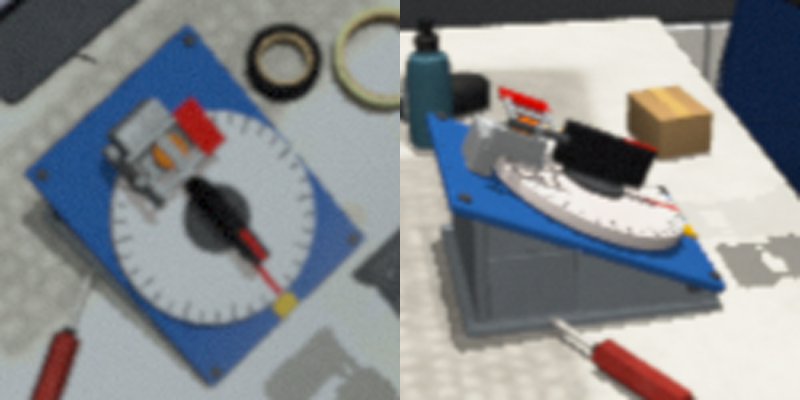

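The tab lies across the pin (left crop (199,124), right crop (525,100)), the mark is on the pointer, and the bystanders visible in the crop are unmoved. One numeric check of the tab, then I'll hand in if it passes.

Run:
```python
from m import *
p,e=tri((235+199/3.2,120+124/3.2),(225+125/3.2,165+100/3.2));p=R.T@(p-O)
t=np.arctan2(p[2]-.0565,.034-p[1]);print(p.round(4),e,t)
for a in(0,.15,.3):
    X=O+R@[.072,.034-.062*np.cos(a),.0565+.062*np.sin(a)];print(a,(proj("top",X)-[235,120])*3.2,(proj("side",X)-[225,165])*3.2)
if abs(t)<.12: print(ctrl.close_job())
```

```text
[ 0.0685 -0.0292  0.0578] 0.003718254154785162 0.020250787734799824
0 [195.57946064 123.74505753] [118.51472023  99.96858155]
0.15 [198.62193829 124.43333323] [123.10406373  90.23047544]
0.3 [200.31751684 126.3438919 ] [127.92306963  81.25115926]
the job is handed in; nothing more can be done
None
```

I handed the job in at about 12 s of the 56 s allowed, with the dial at about 0.01 rad, the pin pushed to its stop (about 22–23 mm measured against the 21.5 mm needed), the keeper at about 0.02 rad and the arm clear; no verdict came back.

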